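# Release the ratchet clamp and take out the practice piece

### The arm

A 6-joint arm with a two-finger parallel gripper is mounted at the origin on the work surface. World frame = base frame: x ahead of the robot, y to its left, z up, the work surface at z = 0. Lengths are in mm, angles in rad, forces in N, time in s.
With the tool pointing down it reaches from about 275 to 850 mm from the base axis. Payload 5.2 kg.
Tool frame: the origin (TCP) lies where the fingers leave the gripper's body, on its centre line; the fingertips stand 73 mm ahead of it and the grasp point (between the pads) lies 54 mm ahead of it (env.tcp_to_grasp is the z of the grasp point in the tool frame, in mm); z points along the fingers, y is the line along which they close (so a half turn about z gives the same grasp; the last joint's range is limited). The gripper opens to 85 mm and grips with 20 to 120 N. Pads are 22 mm wide; open, the fingers measure 114 mm over their backs; the gripper's body (76 mm by 85 mm) begins 54 mm behind the grasp point. The pads swing forward as they close: fully open they stand 13 mm farther back than shut.
Start: joints at [1.124, 0.259, 1.535, -0, 1.348, -0.203], TCP at [132.743, 533.746, 303.91] pointing down, gripper open.
Joint ranges: [-3.14, 3.14], [-0.91, 2.08], [0.19, 2.58], [-1.22, 4.36], [0.22, 2.71], [-3.12, 3.12]. Speed limits (rad/s): [2.57, 2.57, 3.14, 3.14, 3.14, 3.14].

### API

Orientations are given as a 3x3 rotation matrix whose columns are the frame's x, y, z axes.
In Python, from bench import env gives the robot as it stands.
- The arm moves only by the tool move_arm, never from a script. Its argument "series" is a list of rows, each a list of 7 numbers: the shift along the tool's x, y, z as a fraction of full scale, then the turn, a rotation vector about the tool's x, y, z as a fraction of full scale, then the gripper's target within -1 to 1 (shut at 1, half-way at 0, fully open at -1). A call has 1 to 10 rows; each row shifts and turns the commanded pose from where the row before left it, along the tool's axes as they then stand; what a row does not reach is not made up. Full scale, the value 1, is 0.025 m for a shift and 0.1 rad for a turn. A row lasts 1/12 s, in which the tool goes at most 41.7 mm and 7.16 degrees, less where a joint would pass 70% of its speed; a pose out of reach is approached as far as the arm can. A call with a number of a shift or a turn outside -1 to 1 is refused whole. A call with a gripper value outside its range is refused whole. The fingers move at their own pace and stop on an object; "grip_force" is the grip in N (left out, the last holds). Time passes only in rows, so rows that do not move let the fingers close. It gives the time, the measured TCP pose, the force, the opening and the grip force at its end, in the units of the state.
- env.observe(): the state, without advancing time (a new reading comes with each control period).
- env.get_image(name): name is "side" or "top" or "wrist"; returns the picture (480x640x3 uint8, red, green, blue); there is no depth.
- env.camera_params(name): a dict with "intrinsics" (3x3 intrinsics, pixels), "R" (3x3) and "t" (3): a world point X has camera coordinates R X + t; the wrist camera has in their place "mount" (4x4, takes a point from camera to tool coordinates, whose origin is the TCP and whose axes are the flange's). Camera axes: x right, y down, z forward; pixel columns grow to the right and rows downward; lengths in mm; the calibration is good to about 2 mm. A picture is of the moment at which its call begins: read the wrist's pose just before it. camera_params takes no time and is no camera call.
- env.close_job(): hands the job in; it is judged then, once.
The state is a dict: "time": time; "qpos": joint angles; "qd": joint speeds; "tau": joint torques, N m; "tcp_pos": TCP position; "tcp_rot": TCP orientation; "ft_force": force on the tool from outside, world axes, zero at the start; "wrist_torque": the same for the moment, N m; "opening": opening from 0.0 (shut) to 1.0 (fully open); "grasp_force": force on a finger pad.
Only numpy, scipy, OpenCV 4.12 (cv2) and the standard library are available. Lean on these libraries where they do the work, as an engineer would, in place of code of your own. Each camera call takes 0.05 s, during which the arm holds its last target. There are 200 camera calls.

### The job

Take the welded practice piece out of the ratchet clamp: ease the wheel forward to free the caught pawl, lift the pawl and fold it right back on to its stop, then wind the wheel back until the jaw stands well clear of the foot of the piece. Lift the piece out and stand it upright on its foot on the floor of the tray. Leave the clamp open with the pawl folded back, and leave the other things on the bench where they are.

Things in the scene. Friction and masses are not known exactly. Their poses are not given: they have to be found in the camera images.
- clamp: ratchet clamp fixed to the bench. Origin on the bench under the wheel's axis; z up, x points to the robot's right and y away from the robot (give or take its yaw). 'Clamp frame' below: mm in this frame. Steel ground plate x -100..100, y -235..130, top at z 12. The wheel is at the origin, the pawl on its left side seen from the robot (-x), the jaws and the practice piece at the end near the robot (-y)
- tube (a point): middle of the stand's horizontal steel tube, 32 mm diameter, axis parallel to clamp y at x -102, z 208, from y -64 to the column (x -102, y 225, 34 mm diameter, 243 mm tall). It passes right over the pawl, so the lifting pin cannot be reached straight from above: come from outside (-x), the tool leaning 30 to 45 degrees from vertical
- wheel (a joint): ratchet wheel, rad, vertical axis: 0 = bearing on the pawl, positive = BACKWARD (clockwise from above, opens the jaw), negative = forward. Firm stops at -0.15 and 1.75. Friction 0.25 N m (5 N at the handle): stays where left. Disc 172 mm diameter, top z 30, hooked teeth on the rim to z 42. At the start a tooth's hook overhangs the pawl's toe: ease forward below -0.12 to free it
- handle (a point): on the axis of the wheel's upright round black handle, 18 mm diameter, clamp z 30 to 102; this point at z 78, 52 mm from the wheel's axis. At wheel angle q its bearing is 0.873 - q rad from clamp x towards y. Fixed to the wheel; it can turn in the fingers. The hub (60 mm diameter, top z 44) is beside it
- pawl (a joint): lift angle of the pawl, rad: 0 = down between the teeth, 2.1 = folded right back on its stop. Let go below about 1.5 it falls back down, above about 1.8 it falls on to its stop. 0.12 kg, free hinge. While the tooth's hook is over its toe it will not lift; do not force it
- pawl_pin (a point): on the axis of the pawl's lifting pin, a round steel pin 10 mm diameter, horizontal along clamp x, sticking outwards from the pawl (free from x -86 to -132); this point at x -115. It can turn in the fingers. It circles the hinge at 50 mm radius: at lift angle a it is at clamp y = 65 - 50 cos a, z = 53 + 50 sin a
- pawl_hinge (a point): the pawl's hinge, axis along clamp x, at clamp x -80, y 65, z 53, between two cheeks 28 mm apart over all, tops at z 62; fixed to the clamp. The pawl, a 12 x 10 mm steel bar, runs from here towards -y; its nose is at y -9
- jaw (a joint): travel of the moving jaw, m, driven by the wheel at 0.0175 m per rad: 0 at the start, positive = opening (towards the wheel, +y), 0.0306 fully open. Block 50 x 28 x 31 mm, z 31 to 62, face at clamp y -153 when 0; at the start it overhangs the piece's foot by 18 mm, the foot is clear from 0.019 on
- bed (a point): middle of the clamp bed's top, clamp x 0, y -165, z 20. Fixed jaw x -32..32, y -195..-167, top at z 62. End stops at x 33..43 and -43..-33, y -177..-125, top at z 46: the piece can leave only upwards
- piece_mid (a point): centre of the web of the welded practice piece, 38 mm above its underside. Steel angle, about 0.35 kg: web 60 (its x) x 8 (its y) x 76 mm tall (z); a foot 8 mm thick sticks out 22 mm from the web's +y side at the bottom. In the clamp it stands on the bed, axes as the clamp's, its top 34 mm showing above the jaws, 2 mm from the fixed jaw. Set down level, it stands by itself
- tray: open aluminium tray fixed on the bench, empty: 200 (its x) x 150 (its y) x 28 mm tall, walls and floor 4 mm; origin at the centre of its underside, z up
- flat_bar: loose flat steel bar, 30 x 110 x 8 mm, lying on the bench left of the clamp bed; origin at its underside. Not part of the job
- pipe_end: short steel pipe offcut standing on end, 60 mm outside diameter, 45 mm tall, right of the clamp; origin at its underside. Not part of the job
- magnet: square dark welding magnet, 60 x 18 x 60 mm, standing right of the clamp; origin at its underside. Not part of the job
- hammer: chipping hammer lying on the bench; origin at its underside. Not part of the job
- wire_brush: brush lying on the bench; origin at its underside. Not part of the job
- spray_can: plain metal spray can, 60 mm diameter, 150 mm tall; origin at its underside. Not part of the job
- tip_jar: small amber jar, 56 mm diameter, 60 mm tall; origin at its underside. Not part of the job
Not all that is in view belongs to the job. Leave any green look-alike of the part that bears piece_mid alone.

How it is judged:
By the outcome, as a careful person would: the job done as asked, in the order asked, and still so for the second after the job is handed in, with the robot touching nothing.
It also fails if it takes over 72 s, if anything falls off the work surface, if the arm or the gripper's body presses on something with over 40 N, if the wrist force passes 120 N, or if a joint passes its speed limit or range.

## Working session

There is one attempt and no reset: what is moved stays moved. The work goes in short steps, Python scripts to look and compute and a tool call to move; the robot and the scene stay as the last step left them, time stands still between calls to the robot, and variables do not carry over. Pictures are saved under pics/ and viewed, at most 12 in all, crops included, and the job is handed in when it is done.

Besides the shell and the picture viewer there is one more tool, called by a JSON object that holds its "method" and its "body". move_arm: Moves the arm, as the interface text tells. Its arguments: {"type":"object","properties":{"series":{"type":"array","items":{"type":"array","items":{"type":"number","minimum":-1,"maximum":1}}},"grip_force":{"type":"number"}},"required":["series"]}

```bash
ls; mkdir -p pics; python3 - <<'E'
from bench import env
import cv2
s=env.observe(); print(s)
for n in ["side","top"]:
    p=env.camera_params(n); print(n,p["intrinsics"],p["R"],p["t"])
    cv2.imwrite(f"pics/{n}0.png",env.get_image(n)[:,:,::-1])
print(env.camera_params("wrist"))
cv2.imwrite("pics/wrist0.png",env.get_image("wrist")[:,:,::-1])
E
```

```text
pics
{'time': 0.0, 'qpos': array([ 1.12418435e+00,  2.59336229e-01,  1.53609726e+00, -3.88452662e-05,
        1.34800564e+00, -2.02793235e-01]), 'qd': array([ 1.32651773e-03,  6.98582106e-04,  1.20889576e-04, -5.99949169e-05,
       -8.03799646e-04,  4.44484354e-04]), 'tau': array([ 4.57246188e-04, -4.46016777e+01, -2.90572768e+01, -5.31978658e-04,
        1.18682859e-02, -9.97853107e-06]), 'tcp_pos': array([132.58034724, 533.36200636, 303.07252953]), 'tcp_rot': array([[-9.70425122e-01,  2.41401117e-01, -7.63348523e-04],
       [ 2.41402092e-01,  9.70423723e-01, -1.68173289e-03],
       [ 3.34799316e-04, -1.81626978e-03, -9.99998295e-01]]), 'ft_force': array([-0.03743346, -0.58955989,  0.03001462]), 'wrist_torque': array([ 0.01326548,  0.04179447, -0.04967773]), 'grasp_force': 0.0, 'opening': 1.0015356408235465}
side [[446.53685439   0.         312.69634589]
 [  0.         446.53685439 248.22166703]
 [  0.           0.           1.        ]] [[ 0.99531643 -0.09532511 -0.01607272]
 [-0.07213241 -0.62164429 -0.77997134]
 [ 0.06435934  0.77747765 -0.62560881]] [-506.6765753   207.382165
[... 167 characters left out ...]
-9.99974376e-01  7.11009854e-03]
 [-9.98903900e-01 -1.16428710e-03 -4.67936167e-02]
 [ 4.68006959e-02 -7.06335124e-03 -9.98879274e-01]] [  68.59861665  540.46560777 1421.28570509]
{'intrinsics': array([[355.64373711,   0.        , 326.93828989],
       [  0.        , 355.64373711, 231.04394198],
       [  0.        ,   0.        ,   1.        ]]), 'mount': array([[ 7.41682459e-04, -9.62989500e-01, -2.69537887e-01,
         6.67511988e+01],
       [ 9.99999724e-01,  7.26150193e-04,  1.57333141e-04,
        -2.59158514e-01],
       [ 4.42148256e-05, -2.69537929e-01,  9.62989773e-01,
        -6.99845392e+01],
       [ 0.00000000e+00,  0.00000000e+00,  0.00000000e+00,
         1.00000000e+00]])}
```

View pics/top0.png

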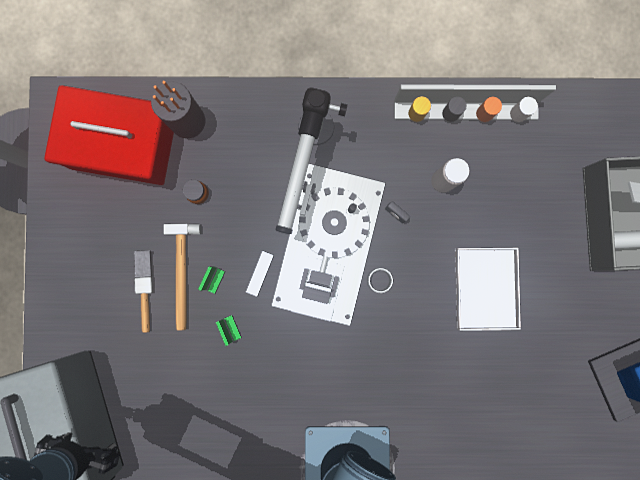

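View pics/side0.png

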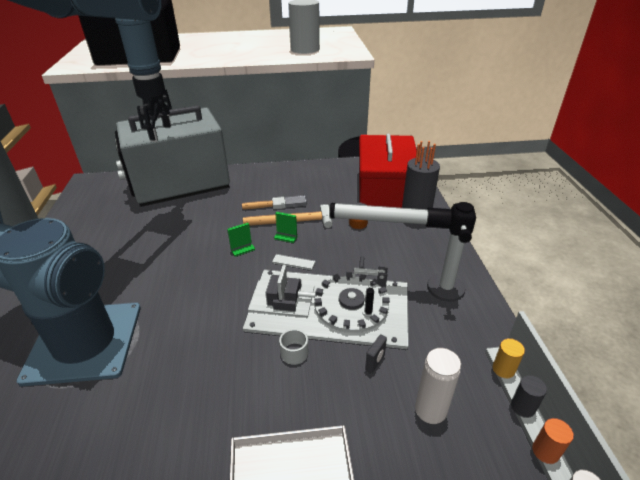

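The top view shows the clamp plate with corners at about (385,183), (351,325) and (273,306), and the wheel hub at (334,222). The handle is at (353,208), the tube runs from (284,230) to the column at (316,100), and the tray is centred at about (489,289). The practice piece stands in the jaws at about (320,287). There are two green look-alikes, at (211,279) and (229,330), which are not the piece. The piece meant is the steel one in the clamp, because it stands between the jaws.

```bash
cat > h.py <<'E'
import numpy as np, cv2
from bench import env
def ray(n,uv,z):
    p=env.camera_params(n); R,t=p["R"],p["t"]; c=-R.T@t
    d=R.T@np.linalg.inv(p["intrinsics"])@np.array([uv[0],uv[1],1.]); return c+d*(z-c[2])/d[2]
def proj(n,X):
    p=env.camera_params(n); x=p["intrinsics"]@(p["R"]@np.asarray(X,float)+p["t"]); return x[:2]/x[2]
E
python3 - <<'E'
from h import *
im=cv2.imread("pics/top0.png"); hsv=cv2.cvtColor(im,cv2.COLOR_BGR2HSV)
m=((hsv[...,2]>170)&(hsv[...,1]<40)).astype(np.uint8)*255
def big(x0,y0,x1,y1):
    mm=np.zeros_like(m); mm[y0:y1,x0:x1]=m[y0:y1,x0:x1]
    cs,_=cv2.findContours(mm,cv2.RETR_EXTERNAL,cv2.CHAIN_APPROX_NONE); return max(cs,key=cv2.contourArea)
# tray rim at z 28
c=big(445,235,535,345); r=cv2.minAreaRect(c); b=cv2.boxPoints(r); print("tray px",b.round(1).tolist())
W=np.array([ray("top",q,28) for q in b]); print(W.round(1).tolist(), [np.linalg.norm(W[i]-W[i-1]).round(1) for i in range(4)], W.mean(0))
# plate edges
c=big(262,160,395,335)[:,0,:].astype(float)
P=np.array([ray("top",q,12) for q in c])
# right edge & bottom edge fits
def fit(a,b):
    a=np.array(a,float);b=np.array(b,float);d=(b-a)/np.linalg.norm(b-a);n=np.array([-d[1],d[0]])
    s=(c-a)@d;k=(abs((c-a)@n)<4)&(s>8)&(s<np.linalg.norm(b-a)-8)
    q=P[k][:,:2]; l=cv2.fitLine(q.astype(np.float32),cv2.DIST_HUBER,0,.01,.01).ravel(); print("edge",k.sum(),l.round(3)); return l
R_=fit((385,183),(351,325));B=fit((351,325),(273,306));T=fit((320,168),(385,183))
def X(l,m_):
    A=np.array([[l[0],-m_[0]],[l[1],-m_[1]]]);s=np.linalg.solve(A,[m_[2]-l[2],m_[3]-l[3]]);return np.array([l[2]+s[0]*l[0],l[3]+s[0]*l[1]])
br=X(R_,B);tr=X(R_,T);print("br,tr",br,tr,np.linalg.norm(br-tr))
ey=(tr-br)/np.linalg.norm(tr-br);ex=np.array([ey[1],-ey[0]])
print("yaw of clamp x",np.arctan2(ex[1],ex[0]))
o=(br+tr)/2-100*ex+52.5*ey;print("origin from plate",o)
cv2.imwrite("pics/crop1.png",cv2.resize(im[75:335,235:415],None,fx=3.2,fy=3.0 if 0 else 2.3,interpolation=cv2.INTER_CUBIC) if 0 else cv2.resize(im[150:335,255:415],None,fx=3.2,fy=3.2,interpolation=cv2.INTER_CUBIC))
# predicted pixels
def C(x,y,z): return np.r_[o+x*ex+y*ey,z]
for nm,v in dict(hub=(0,0,44),handle=(52*np.cos(.873),52*np.sin(.873),102),bed=(0,-165,62),tube_end=(-102,-64,224),pin=(-115,15,53),piece=(0,-161,96)).items(): print(nm,C(*v).round(1),proj("top",C(*v)).round(1),proj("side",C(*v)).round(1))
E
```

```text
tray px [[457.20001220703125, 248.0], [518.2999877929688, 246.60000610351562], [520.2000122070312, 329.1000061035156], [459.1000061035156, 330.5]]
[[539.6, -268.4, 28.0], [543.2, -418.5, 28.0], [342.1, -420.0, 28.0], [338.7, -270.9, 28.0]] [np.float64(200.9), np.float64(150.1), np.float64(201.1), np.float64(149.1)] [ 440.88907637 -344.46344589   28.        ]
edge 126 [ 9.70000e-01 -2.43000e-01  5.28123e+02 -4.87100e+01]
edge 63 [2.37000e-01 9.72000e-01 3.72674e+02 8.59720e+01]
edge 50 [2.4700e-01 9.6900e-01 7.2667e+02 4.4540e+00]
br,tr [350.6697    -4.282959] [702.03235 -92.2491 ] 362.2068
yaw of clamp x -1.8161111
origin from plate [601.5654    35.989822]
hub [601.6  36.   44. ] [333.1 222. ] [350.9 294.9]
handle [632.1  -6.1 102. ] [352.  206.7] [369.2 288.2]
bed [441.5  76.1  62. ] [316.5 288.4] [280.2 282.6]
tube_end [564.3 150.5 224. ] [281.5 231.8] [329.2 202.9]
pin [644.  143.9  53. ] [288.5 204. ] [361.  260.4]
piece [445.4  75.1  96. ] [317. 287.] [281.  271.9]
```

View pics/crop1.png

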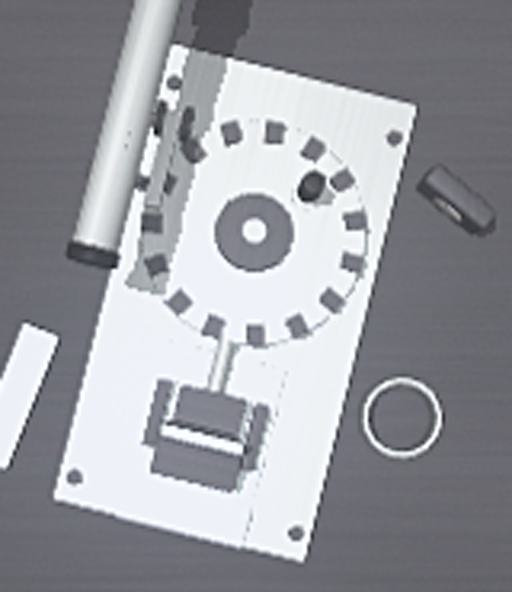

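The enlarged crop confirms the piece: a white steel web top at crop (203,437), which is about pixel (318,286), standing between the grey jaws. It also shows the hub at (334,222) and the handle top at (352,207). All of these are within about 1.5 px of the plate-based pose. Next I'll fly over the wheel and turn the tool so it closes along clamp y.

{"method": "move_arm", "body": {"series": [[-0.4,-0.25,-0.5,0,0,0,-1],[-0.8,-0.5,-0.5,0,0,0,-1],[-1,-0.64,-0.5,0,0,0,-1],[-1,-0.64,-0.5,0,0,0,-1],[-1,-0.64,0,0,0,0,-1],[-1,-0.64,0,0,0,0,-1],[-1,-0.64,0,0,0,0,-1],[-1,-0.64,0,0,0,0,-1],[-1,-0.64,0,0,0,0,-1],[-1,-0.64,0,0,0,0,-1]]}}

```text
time: 0.98
tcp_pos: [321.4, 334.0, 355.0]
tcp_rot: [[-0.97, 0.241, 0.001], [0.241, 0.97, 0.0], [-0.001, 0.001, -1.0]]
ft_force: [-0.4, 1.2, 0.2]
opening: 0.998
grasp_force: 0.0
```

{"method": "move_arm", "body": {"series": [[-1,-0.64,0,0,0,0,-1],[-1,-0.64,0,0,0,0,-1],[-1,-0.64,0,0,0,0,-1],[-1,-0.64,0,0,0,0,-1],[-1,-0.64,0,0,0,0,-1],[-1,-0.64,0,0,0,0,-1],[-1,-0.64,0,0,0,0,-1],[-1,-0.64,0,0,0,0,-1],[-1,-0.64,0,0,0,0,-1],[-1,-0.64,0,0,0,0,-1]]}}

```text
time: 1.82
tcp_pos: [525.1, 118.1, 354.9]
tcp_rot: [[-0.97, 0.242, 0.001], [0.242, 0.97, -0.0], [-0.001, -0.0, -1.0]]
ft_force: [-0.3, 0.1, 0.3]
opening: 1.001
grasp_force: 0.0
```

{"method": "move_arm", "body": {"series": [[-1,-0.64,0,0,0,0.4,-1],[0,0,0,0,0,1,-1],[0,0,0,0,0,1,-1],[0,0,0,0,0,1,-1],[0,0,0,0,0,1,-1],[0,0,0,0,0,1,-1],[0,0,0,0,0,1,-1],[0,0,0,0,0,1,-1],[0,0,0,0,0,1,-1],[0,0,0,0,0,1,-1]]}}

```text
time: 2.65
tcp_pos: [544.6, 97.8, 354.8]
tcp_rot: [[-0.373, 0.928, 0.0], [0.928, 0.373, -0.0], [-0.0, 0.0, -1.0]]
ft_force: [-0.1, 1.2, 0.3]
opening: 1.001
grasp_force: 0.0
```

{"method": "move_arm", "body": {"series": [[0,0,0,0,0,1,-1],[0,0,0,0,0,1,-1],[0,0,0,0,0,1,-1],[0,0,0,0,0,1,-1],[0,0,0,0,0,1,-1],[0,0,0,0,0,1,-1],[0,0,0,0,0,0.3,-1],[0,0,0,0,0,0,-1]]}}

```text
time: 3.32
tcp_pos: [544.7, 97.9, 354.8]
tcp_rot: [[0.242, 0.97, 0.0], [0.97, -0.242, -0.0], [-0.0, 0.001, -1.0]]
ft_force: [-0.1, -0.0, 0.2]
opening: 1.002
grasp_force: 0.0
```

```bash
cat >> h.py <<'E'
def wcam(s):
    p=env.camera_params("wrist"); M=p["mount"]; T=np.eye(4);T[:3,:3]=s["tcp_rot"];T[:3,3]=s["tcp_pos"]; return p["intrinsics"],T@M
def wproj(s,X):
    K,T=wcam(s); x=K@(T[:3,:3].T@(np.asarray(X,float)-T[:3,3])); return x[:2]/x[2]
def wray(s,uv,z):
    K,T=wcam(s); d=T[:3,:3]@np.linalg.inv(K)@np.array([uv[0],uv[1],1.]); return T[:3,3]+d*(z-T[2,3])/d[2]
O=np.array([602.,34.5]); YAW=-0.245
def frame():
    ey=np.array([np.cos(YAW),np.sin(YAW)]); return np.array([ey[1],-ey[0]]),ey
def C(x,y,z):
    ex,ey=frame(); return np.r_[O+x*ex+y*ey,z]
E
python3 - <<'E'
from h import *
s=env.observe(); im=env.get_image("wrist")[:,:,::-1].copy()
print(s["time"],s["tcp_pos"],s["tcp_rot"].round(3).tolist(),s["qpos"].round(2),s["ft_force"])
for nm,v in dict(hub=(0,0,44),handle=(33.4,39.8,102),pieceL=(-30,-161,96),pieceR=(30,-161,96),fixR=(32,-195,62),fixL=(-32,-195,62),tube=(-102,-64,208),pin=(-115,15,53)).items(): print(nm,wproj(s,C(*v)).round(1))
cv2.imwrite("pics/w1raw.png",im); cv2.imwrite("pics/w1.png",im)
E
```

```text
3.3167 [544.7038301   97.8941886  354.77718263] [[0.242, 0.97, 0.0], [0.97, -0.242, -0.0], [-0.0, 0.001, -1.0]] [-0.02  0.24  1.44 -0.    1.46  0.22] [-0.05617252 -0.03260234  0.19650536]
hub [388.8 238.8]
handle [437.3 288.3]
pieceL [230.8 224.4]
pieceR [235.1 282.4]
fixR [211.9 271.4]
fixL [206.6 214.3]
tube [336.  155.1]
pin [410.7 132.2]
```

View pics/w1.png

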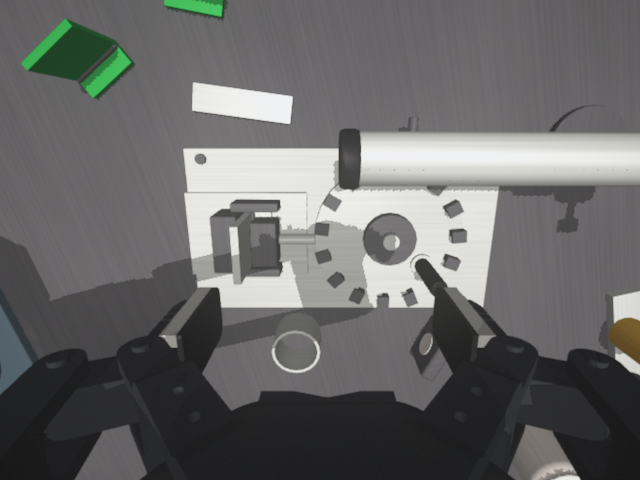

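The wrist view shows the hub at about (390,239), the handle from (421,262) to (437,288), the pin's tip at (413,120) beyond the tube, and the piece's web top at x≈234. All of these agree with the frame. One refinement of the hub, then I go to the handle.

```bash
python3 - <<'E'
from h import *
s=env.observe(); im=cv2.imread("pics/w1raw.png"); g=cv2.cvtColor(im,cv2.COLOR_BGR2GRAY)
# hub: dark ring, whole disc via hull
m=np.zeros_like(g); m[208:270,360:420]=(g[208:270,360:420]<105)*255
cs,_=cv2.findContours(m,cv2.RETR_EXTERNAL,cv2.CHAIN_APPROX_NONE); c=max(cs,key=cv2.contourArea)
W=np.array([wray(s,q,44)[:2] for q in c[:,0,:]],np.float32); e=cv2.fitEllipse(W); print("hub",e)
# plate edges along columns/rows
def edge(rows,col0,col1):
    out=[]
    for r in rows:
        k=np.where(g[r,col0:col1]>170)[0]
        if len(k): out.append((col0+k[0],r))
    return out
L=edge(range(200,295,10),160,200); P=np.array([wray(s,q,12)[:2] for q in L]); ex,ey=frame()
print("near edge y", ((P-O)@ey).round(1))
bot=[]
for c0 in range(240,290,10):
    k=np.where(g[290:330,c0]>170)[0]
    if len(k): bot.append((c0,290+k[-1]))
P=np.array([wray(s,q,12)[:2] for q in bot]); print("right edge x",((P-O)@ex).round(1))
top=[]
for c0 in range(210,330,15):
    k=np.where(g[130:190,c0]>170)[0]
    if len(k): top.append((c0,130+k[0]))
P=np.array([wray(s,q,12)[:2] for q in top]); print("left edge x",((P-O)@ex).round(1))
r=s["tcp_rot"]
print("tool shift to handle (mm)", r.T@(C(33.4,39.8,78+54)-s["tcp_pos"]), "yaw err", np.arctan2(r[1,1],r[0,1])-YAW)
E
```

```text
hub ((596.7820434570312, 39.43824005126953), (40.885040283203125, 56.02671813964844), 143.08306884765625)
near edge y [-236.1 -236.1 -236.2 -236.3 -236.3 -236.4]
right edge x [101.3 101.3 101.2 101.2 101.2]
left edge x [-97.2 -97.3 -97.3 -97.4 -97.4 -97.5 -97.6 -97.6]
tool shift to handle (mm) [-81.3446177  110.39378663 222.76069518] yaw err 0.0025888137808555423
```

{"method": "move_arm", "body": {"series": [[-0.4,0.5,0,0,0,0,-1],[-0.7,0.9,0,0,0,0,-1],[-0.8,1,0.3,0,0,0,-1],[-0.8,1,0.8,0,0,0,-1],[-0.6,0.98,1,0,0,0,-1],[0,0,1,0,0,0,-1],[0,0,0.6,0,0,0,-1],[0,0,0,0,0,0,-1]]}}

```text
time: 4.03
tcp_pos: [630.0, -9.4, 256.8]
tcp_rot: [[0.241, 0.97, -0.008], [0.97, -0.241, 0.001], [-0.001, -0.008, -1.0]]
ft_force: [-0.3, -0.9, -0.5]
opening: 0.998
grasp_force: 0.0
```

```bash
sed -i 's/^O=.*/O=np.array([600.9,33.8]); YAW=-0.2424/' h.py; python3 - <<'E'
from h import *
s=env.observe(); im=env.get_image("wrist")[:,:,::-1].copy()
print(s["tcp_pos"],s["ft_force"]); h=C(33.4,39.8,102); 
for z in (102,78,44): print(z,wproj(s,C(33.4,39.8,z)).round(1))
print(wproj(s,C(0,0,44)))
print("to go",s["tcp_rot"].T@(C(33.4,39.8,132)-s["tcp_pos"]))
cv2.imwrite("pics/w2.png",im)
E
```

```text
[630.04318332  -9.3599717  256.76107187] [-0.30872391 -0.92592225 -0.48367303]
102 [328.2 236.1]
78 [328.4 226.7]
44 [328.5 215.9]
[278.28170753 174.72160894]
to go [  1.6018448    2.15778094 124.74647043]
```

View pics/w2.png

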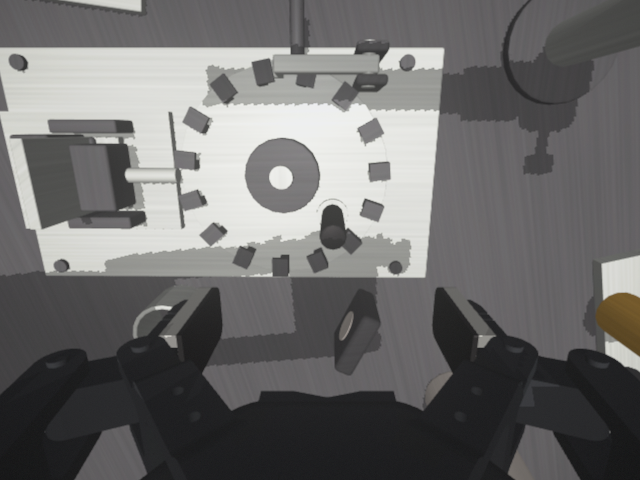

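The handle top is at (334,236) and the hub at (282,176). Both sit about 4 px (2–3 mm) further along +y than predicted, so I add that and go down.

{"method": "move_arm", "body": {"series": [[0.07,0.2,0.5,0,0,0,-1],[0,0,1,0,0,0,-1],[0,0,1,0,0,0,-1],[0,0,1,0,0,0,-1],[0,0,1,0,0,0,-1],[0,0,0.5,0,0,0,-1],[0,0,0,0,0,0,0],[0,0,0,0,0,0,0.5],[0,0,0,0,0,0,1],[0,0,0,0,0,0,1]], "grip_force": 40}}

```text
time: 4.92
tcp_pos: [637.9, -7.5, 138.7]
tcp_rot: [[0.24, 0.971, 0.004], [0.971, -0.24, -0.001], [0.0, 0.004, -1.0]]
ft_force: [0.0, 0.1, 0.3]
opening: 0.451
grasp_force: 0.0
```

{"method": "move_arm", "body": {"series": [[0,0,0,0,0,0,1],[0,0,0,0,0,0,1],[0,0,0,0,0,0,1]]}}

```text
time: 5.17
tcp_pos: [635.1, -6.1, 137.9]
tcp_rot: [[0.24, 0.971, -0.003], [0.971, -0.24, 0.002], [0.001, -0.003, -1.0]]
ft_force: [-8.0, 4.0, 7.4]
opening: 0.199
grasp_force: 39.1
```

```bash
python3 - <<'E'
from h import *
s=env.observe(); im=env.get_image("wrist")[:,:,::-1].copy()
cv2.imwrite("pics/w3.png",im)
print(s["tcp_pos"],s["ft_force"],s["opening"],s["grasp_force"]); ex,ey=frame()
d=s["tcp_pos"][:2]-O; print("clamp xy",d@ex,d@ey, "r",np.hypot(*d),"bearing",np.arctan2(d@ey,d@ex))
E
```

```text
[635.1472094   -6.11363013 137.8839031 ] [-8.01566066  4.0007705   7.39392397] 0.19926325022240662 39.07266676425934
clamp xy 30.52627726811427 42.82657606987756 r 52.59248255900076 bearing 0.9515391530143655
```

{"method": "move_arm", "body": {"series": [[0.065,0.04,0,0,0,0,1],[0.065,0.04,0,0,0,0,1],[0,0,0,0,0,0,1],[0,0,0,0,0,0,1]]}}

```text
time: 5.55
tcp_pos: [636.7, -4.9, 137.8]
tcp_rot: [[0.239, 0.971, -0.005], [0.971, -0.239, -0.001], [-0.002, -0.005, -1.0]]
ft_force: [-12.5, -1.2, 10.0]
opening: 0.198
grasp_force: 39.5
```

{"method": "move_arm", "body": {"series": [[0.065,0.04,0,0,0,0,1],[0,0,0,0,0,0,1],[0,0,0,0,0,0,1]]}}

```text
time: 5.8
tcp_pos: [637.9, -4.0, 137.8]
tcp_rot: [[0.239, 0.971, -0.006], [0.971, -0.239, -0.002], [-0.003, -0.006, -1.0]]
ft_force: [-12.8, -3.7, 10.5]
opening: 0.199
grasp_force: 39.5
```

{"method": "move_arm", "body": {"series": [[0.065,0.04,0,0,0,0,1],[0,0,0,0,0,0,1],[0,0,0,0,0,0,1]]}}

```text
time: 6.05
tcp_pos: [638.7, -3.3, 137.8]
tcp_rot: [[0.239, 0.971, -0.007], [0.971, -0.239, -0.003], [-0.004, -0.006, -1.0]]
ft_force: [-15.5, -5.9, 12.6]
opening: 0.199
grasp_force: 39.9
```

```bash
python3 - <<'E'
from h import *
s=env.observe(); im=env.get_image("wrist")[:,:,::-1].copy()
cv2.imwrite("pics/w4.png",im)
a=cv2.imread("pics/w3.png"); cv2.imwrite("pics/w34.png",np.hstack([a[0:300,120:520],im[0:300,120:520]]))
print(s["tcp_pos"],s["ft_force"],s["opening"],s["grasp_force"]); ex,ey=frame()
d=s["tcp_pos"][:2]-O; print("clamp xy",d@ex,d@ey, "r",np.hypot(*d),"bearing",np.arctan2(d@ey,d@ex)); print(wproj(s,C(0,0,44)))
E
```

```text
[638.74851824  -3.26959477 137.77169766] [-15.5255359   -5.9382159   12.55156897] 0.19891205741533866 39.850189089775085
clamp xy 26.90095465396572 45.63993676821304 r 52.977968906906995 bearing 1.0381947867484276
[228.85193669 220.35233895]
```

View pics/w34.png

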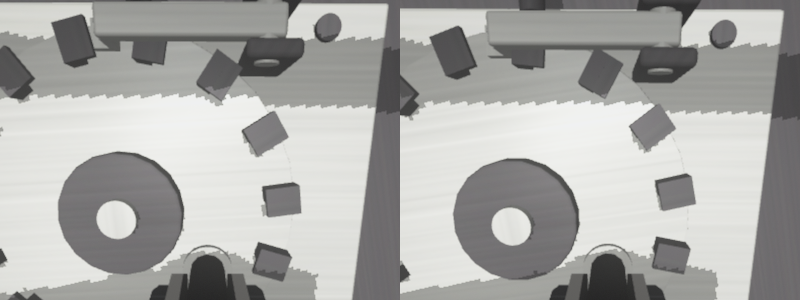

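Comparing teeth and hub between the two frames, the wheel has turned forward about 0.12 rad in all. The hub shows at (236,219) against a predicted (229,220), so the robot-frame origin needs about +3 mm in clamp y. I'll ease a little further, towards the stop.

{"method": "move_arm", "body": {"series": [[0.07,0.035,0,0,0,0,1],[0,0,0,0,0,0,1],[0,0,0,0,0,0,1]]}}

```text
time: 6.35
tcp_pos: [638.9, -3.1, 137.8]
tcp_rot: [[0.239, 0.971, -0.01], [0.971, -0.239, -0.005], [-0.007, -0.009, -1.0]]
ft_force: [-19.1, -11.0, 14.8]
opening: 0.199
grasp_force: 40.4
```

{"method": "move_arm", "body": {"series": [[0.07,0.035,0,0,0,0,1],[0,0,0,0,0,0,1],[0,0,0,0,0,0,1]]}}

```text
time: 6.6
tcp_pos: [639.1, -2.9, 137.7]
tcp_rot: [[0.239, 0.971, -0.013], [0.971, -0.239, -0.007], [-0.009, -0.011, -1.0]]
ft_force: [-24.1, -15.8, 16.7]
opening: 0.197
grasp_force: 41.0
```

{"method": "move_arm", "body": {"series": [[0.07,0.035,0,0,0,0,1],[0,0,0,0,0,0,1],[0,0,0,0,0,0,1]]}}

```text
time: 6.85
tcp_pos: [639.3, -2.8, 137.7]
tcp_rot: [[0.239, 0.971, -0.015], [0.971, -0.239, -0.009], [-0.012, -0.013, -1.0]]
ft_force: [-30.3, -20.8, 18.3]
opening: 0.199
grasp_force: 41.8
```

The wheel is on the forward stop: force is rising with no further motion, so q ≈ -0.15. I'll relax, release, and go over the tube to the outside of the pawl.

{"method": "move_arm", "body": {"series": [[-0.1,-0.06,0,0,0,0,1],[-0.07,-0.04,0,0,0,0,1],[0,0,0,0,0,0,0.6],[0,0,0,0,0,0,0],[0,0,0,0,0,0,-0.6],[0,0,-0.5,0,0,0,-1],[0,0,-1,0,0,0,-1],[0,0,-1,0,0,0,-1],[0,0,-1,0,0,0,-1],[0,0,-1,0,0,0,-1]]}}

```text
time: 7.68
tcp_pos: [642.9, -0.7, 251.5]
tcp_rot: [[0.24, 0.971, 0.002], [0.971, -0.24, -0.0], [0.0, 0.002, -1.0]]
ft_force: [-0.1, 0.3, -0.3]
opening: 0.996
grasp_force: 0.0
```

{"method": "move_arm", "body": {"series": [[0,0,-1,0,0,0,-1],[0,0,-1,0,0,0,-1],[0,0,-1,0,0,0,-1],[0.3,0,-0.3,0,0,0,-1],[1,-0.1,0,0,0,0,-1],[1,-0.1,0,0,0,0,-1],[1,-0.1,0,0,0,0,-1],[1,-0.1,0,0,0,0,-1],[1,-0.1,0,0,0,0,-1],[1,-0.1,0,0,0,0,-1]]}}

```text
time: 8.52
tcp_pos: [665.7, 157.5, 331.5]
tcp_rot: [[0.24, 0.971, 0.0], [0.971, -0.24, 0.0], [0.0, 0.0, -1.0]]
ft_force: [1.2, 0.3, 0.4]
opening: 1.002
grasp_force: 0.0
```

{"method": "move_arm", "body": {"series": [[1,-0.1,0,0,0,0,-1],[1,-0.1,0,0,0,0,-1],[1,-0.1,0,0,0,0,-1],[0.8,-0.1,0,0,0,0,-1],[0,0,0.5,0,0,0,-1],[0,0,1,0,0,0,-1],[0,0,1,0,-0.3,0,-1],[0,0,1,0,-1,0,-1],[0,0,0.6,0,-1,0,-1],[0,0,0,0,-1,0,-1]]}}

```text
time: 9.35
tcp_pos: [676.8, 247.2, 224.9]
tcp_rot: [[0.226, 0.97, -0.085], [0.916, -0.241, -0.32], [-0.331, -0.005, -0.944]]
ft_force: [0.9, 0.1, -1.1]
opening: 1.0
grasp_force: 0.0
```

{"method": "move_arm", "body": {"series": [[0,0,0,0,-1,0,-1],[0,0,0,0,-1,0,-1],[0,0,0,0,-1,0,-1],[0,0,0,0,-0.7,0,-1],[0,0,0,0,0,0,-1]]}}

```text
time: 9.77
tcp_pos: [677.3, 250.2, 225.5]
tcp_rot: [[0.178, 0.971, -0.157], [0.741, -0.237, -0.628], [-0.648, -0.004, -0.762]]
ft_force: [0.1, 0.8, -1.5]
opening: 1.003
grasp_force: 0.0
```

```bash
sed -i 's/^O=.*/O=np.array([602.4,33.4]); YAW=-0.2424/' h.py; cat >> h.py <<'E'
def info(target=None):
    """tool pose in the clamp frame; target = clamp point for the grasp point"""
    s=env.observe(); ex,ey=frame(); A=np.column_stack([np.r_[ex,0],np.r_[ey,0],[0,0,1]])
    R=s["tcp_rot"]; g=s["tcp_pos"]+54*R[:,2]; c=A.T@(g-np.r_[O,0])
    print("t",round(s["time"],2),"grasp pt clamp",c.round(1),"tool axes in clamp",(A.T@R).round(3).tolist(),"F",s["ft_force"].round(1),"open",round(s["opening"],3),"q",s["qpos"].round(2))
    if target is not None: print("to go, tool mm",(R.T@(C(*target)-g)).round(1))
    return s
E
python3 - <<'E'
from h import *
s=info((-115,15,53)); im=env.get_image("wrist")[:,:,::-1].copy()
print(*[(x,wproj(s,C(x,15,53)).round(0)) for x in(-86,-115,-132)])
cv2.imwrite("pics/w5.png",im)
E
```

```text
t 9.77 grasp pt clamp [-193.4   20.6  184.4] tool axes in clamp [[-0.762, -0.003, 0.648], [-0.005, 1.0, -0.001], [-0.648, -0.004, -0.762]] F [ 0.1  0.8 -1.5] open 1.003 q [ 0.4   0.89  0.81 -0.57  1.86  0.59]
to go, tool mm [ 25.3  -5.3 150.9]
(-86, array([319., 211.])) (-115, array([318., 189.])) (-132, array([318., 173.]))
```

View pics/w5.png

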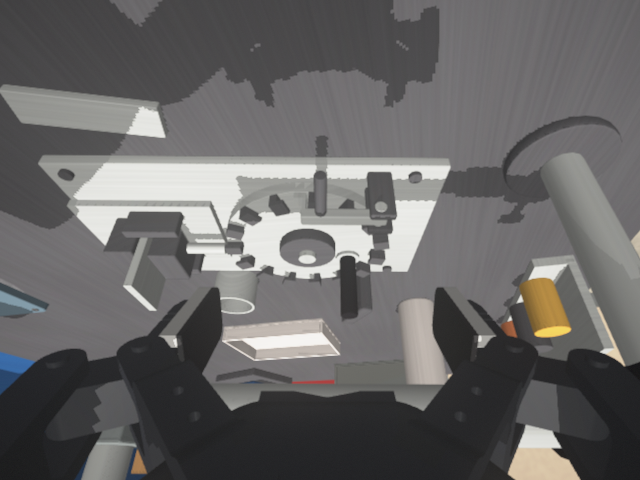

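The pin shows clearly from (319,213) to (320,173), matching the prediction within 2 px. I'll go in along the tool axis and close lightly.

{"method": "move_arm", "body": {"series": [[0.4,-0.1,0.4,0,0,0,-1],[0.61,-0.1,0.8,0,0,0,-1],[0,0,1,0,0,0,-0.6],[0,0,1,0,0,0,-0.4],[0,0,1,0,0,0,-0.2],[0,0,1,0,0,0,-0.2],[0,0,0.6,0,0,0,-0.2],[0,0,0.2,0,0,0,-0.2],[0,0,0,0,0,0,-0.2]], "grip_force": 25}}

```text
time: 10.57
tcp_pos: [654.1, 172.2, 97.4]
tcp_rot: [[0.185, 0.97, -0.157], [0.743, -0.243, -0.624], [-0.644, -0.001, -0.765]]
ft_force: [0.8, -0.0, 0.1]
opening: 0.601
grasp_force: 0.0
```

```bash
python3 - <<'E'
from h import *
s=info((-115,15,53)); im=env.get_image("wrist")[:,:,::-1].copy()
cv2.imwrite("pics/w6.png",im)
E
```

```text
t 10.57 grasp pt clamp [-112.4   16.8   56. ] tool axes in clamp [[-0.765, 0.003, 0.644], [0.002, 1.0, -0.003], [-0.644, -0.001, -0.765]] F [ 0.8 -0.   0.1] open 0.601 q [ 0.32  0.9   1.13 -0.57  1.54  0.71]
to go, tool mm [ 4.  -1.8  0.6]
```

{"method": "move_arm", "body": {"series": [[0.14,-0.05,0.05,0,0,0,0.2],[0,0,0,0,0,0,0.6],[0,0,0,0,0,0,1],[0,0,0,0,0,0,1],[0,0,0,0,0,0,1],[0,0,0,0,0,0,1]], "grip_force": 25}}

```text
time: 11.12
tcp_pos: [653.3, 177.1, 95.5]
tcp_rot: [[0.184, 0.971, -0.156], [0.743, -0.241, -0.625], [-0.644, -0.001, -0.765]]
ft_force: [-3.7, 3.7, 3.1]
opening: 0.105
grasp_force: 25.6
```

```bash
python3 - <<'E'
from h import *
s=info((-115,15,53)); print(s["grasp_force"],s["tcp_pos"])
E
```

```text
t 11.12 grasp pt clamp [-116.9   14.9   54.2] tool axes in clamp [[-0.765, 0.001, 0.644], [-0.0, 1.0, -0.001], [-0.644, -0.001, -0.765]] F [-3.7  3.7  3.1] open 0.105 q [ 0.33  0.9   1.13 -0.57  1.54  0.71]
to go, tool mm [-0.7  0.1  2.1]
25.612794756889343 [653.29471766 177.06454104  95.47202567]
```

Gripped at (y 14.9, z 54), as expected for the pin. I'll lift the first 0.2 rad and check the force.

{"method": "move_arm", "body": {"series": [[0.128,0.02,-0.152,0,0,0,1],[0.128,0.02,-0.152,0,0,0,1],[0,0,0,0,0,0,1],[0,0,0,0,0,0,1]]}}

```text
time: 11.45
tcp_pos: [654.7, 180.1, 96.1]
tcp_rot: [[0.182, 0.969, -0.166], [0.735, -0.246, -0.632], [-0.654, -0.007, -0.757]]
ft_force: [-9.5, -19.6, 0.6]
opening: 0.108
grasp_force: 24.6
```

I had the tool-x sign wrong: it has to be negative for up, so this move pulled outward along the pin. I'll undo it, then lift properly.

{"method": "move_arm", "body": {"series": [[-0.128,-0.02,0.152,0,0,0,1],[-0.128,-0.02,0.152,0,0,0,1],[0,0,0,0,0,0,1],[0,0,0,0,0,0,1]]}}

```text
time: 11.78
tcp_pos: [653.6, 178.8, 95.0]
tcp_rot: [[0.184, 0.971, -0.154], [0.745, -0.239, -0.622], [-0.641, -0.0, -0.768]]
ft_force: [-3.4, 10.0, 1.1]
opening: 0.105
grasp_force: 26.5
```

{"method": "move_arm", "body": {"series": [[-0.128,0.02,-0.152,0,0,0,1],[-0.128,0.02,-0.152,0,0,0,1],[0,0,0,0,0,0,1],[0,0,0,0,0,0,1]]}}

```text
time: 12.12
tcp_pos: [654.4, 178.5, 104.6]
tcp_rot: [[0.183, 0.971, -0.154], [0.745, -0.24, -0.622], [-0.641, -0.001, -0.767]]
ft_force: [-2.5, 8.5, -0.1]
opening: 0.105
grasp_force: 26.3
```

```bash
python3 - <<'E'
from h import *
s=info((-115,16,63)); print(s["grasp_force"],s["tcp_pos"])
E
```

```text
t 12.12 grasp pt clamp [-118.7   15.6   63.2] tool axes in clamp [[-0.767, -0.0, 0.641], [-0.001, 1.0, -0.001], [-0.641, -0.001, -0.767]] F [-2.5  8.5 -0.1] open 0.105 q [ 0.33  0.89  1.12 -0.57  1.55  0.71]
to go, tool mm [-2.7  0.4  2.5]
26.30455881357193 [654.36803962 178.47172398 104.62766202]
```

It lifts freely. Now the rest of the arc.

{"method": "move_arm", "body": {"series": [[-0.246,0.118,-0.292,0,0,0,1],[-0.226,0.191,-0.268,0,0,0,1],[-0.197,0.257,-0.234,0,0,0,1],[-0.16,0.313,-0.19,0,0,0,1],[-0.117,0.356,-0.139,0,0,0,1],[0,0,0,0,0,0,1]]}}

```text
time: 12.62
tcp_pos: [686.0, 170.3, 144.6]
tcp_rot: [[0.186, 0.971, -0.151], [0.744, -0.24, -0.624], [-0.642, 0.003, -0.767]]
ft_force: [-3.2, 8.0, 10.7]
opening: 0.108
grasp_force: 26.6
```

```bash
python3 - <<'E'
from h import *
s=info((-115,46.9,99.6)); print(s["grasp_force"],s["tcp_pos"])
E
```

```text
t 12.62 grasp pt clamp [-118.3   48.4  103.2] tool axes in clamp [[-0.767, -0.0, 0.642], [0.002, 1.0, 0.003], [-0.642, 0.003, -0.767]] F [-3.2  8.  10.7] open 0.108 q [ 0.31  0.89  1.01 -0.58  1.63  0.63]
to go, tool mm [-0.3 -1.6  4.9]
26.61360204219818 [686.0117005  170.33123559 144.57988585]
```

{"method": "move_arm", "body": {"series": [[-0.04,0.36,-0.05,0,0,0,1],[0,0.39,0,0,0,0,1],[0.033,0.396,0.039,0,0,0,1],[0.083,0.378,0.099,0,0,0,1],[0.05,0.15,0.06,0,0,0,1],[0,0,0,0,0,0,1],[0,0,0,0,0,0,1]]}}

```text
time: 13.2
tcp_pos: [726.3, 160.1, 137.3]
tcp_rot: [[0.184, 0.971, -0.152], [0.744, -0.239, -0.624], [-0.642, 0.002, -0.767]]
ft_force: [0.3, 5.1, 1.7]
opening: 0.104
grasp_force: 27.0
```

```bash
python3 - <<'E'
from h import *
s=info((-115,90.2,96.2)); print(s["grasp_force"],s["tcp_pos"])
E
```

```text
t 13.2 grasp pt clamp [-118.    89.9   95.9] tool axes in clamp [[-0.767, -0.001, 0.642], [0.0, 1.0, 0.002], [-0.642, 0.002, -0.767]] F [0.3 5.1 1.7] open 0.104 q [ 0.28  0.96  0.88 -0.59  1.67  0.58]
to go, tool mm [-2.5  0.3  1.7]
26.960179209709167 [726.25357823 160.07938928 137.2697382 ]
```

The pin is at y 89.9, z 95.9, which means the pawl is on its stop. I'll release, back out and check with a picture.

{"method": "move_arm", "body": {"series": [[0,0,0,0,0,0,0.5],[0,0,0,0,0,0,0],[0,0,0,0,0,0,0],[0,0,-0.4,0,0,0,0],[0,0,-1,0,0,0,0],[0,0,-1,0,0,0,0],[0,0,-1,0,0,0,-0.5],[0,0,-1,0,0,0,-1],[0,0,-0.6,0,0,0,-1],[0,0,0,0,0,0,-1]]}}

```text
time: 14.03
tcp_pos: [745.6, 239.0, 236.3]
tcp_rot: [[0.187, 0.971, -0.149], [0.744, -0.239, -0.624], [-0.641, 0.006, -0.767]]
ft_force: [0.3, 0.8, 0.5]
opening: 0.996
grasp_force: 0.0
```

```bash
python3 - <<'E'
from h import *
s=info((27.1,44.4,78)); im=env.get_image("wrist")[:,:,::-1].copy()
for x in(-86,-132): print(wproj(s,C(x,90.2,96.2)).round(0),wproj(s,C(x,15,53)).round(0))
cv2.imwrite("pics/w7.png",im)
E
```

```text
t 14.03 grasp pt clamp [-199.3   89.9  194.8] tool axes in clamp [[-0.767, -0.002, 0.641], [0.002, 1.0, 0.005], [-0.641, 0.006, -0.767]] F [0.3 0.8 0.5] open 0.996 q [ 0.36  1.02  0.52 -0.61  1.96  0.47]
to go, tool mm [-98.9 -46.6 234.6]
[324. 250.] [238. 208.]
[324. 215.] [226. 171.]
```

View pics/w7.png

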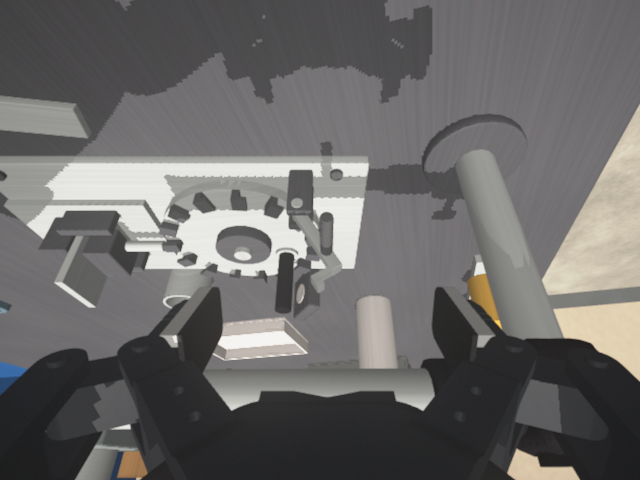

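The picture shows the pawl folded back: its pin runs from (325,215) to (325,250), where the folded position predicts it. Now I return over the tube to the handle, at bearing 1.02.

{"method": "move_arm", "body": {"series": [[0,0,0,0,1,0,-1],[0,0,0,0,1,0,-1],[0,0,0,0,1,0,-1],[0,0,0,0,1,0,-1],[0,0,0,0,1,0,-1],[0,0,-0.5,0,1,0,-1],[0,0,-1,0,0.97,0,-1],[0,0,-1,0,0,0,-1],[0,0,-1,0,0,0,-1],[0,0,-0.7,0,0,0,-1]]}}

```text
time: 14.92
tcp_pos: [746.1, 239.3, 338.7]
tcp_rot: [[0.243, 0.97, -0.0], [0.97, -0.243, -0.003], [-0.003, 0.001, -1.0]]
ft_force: [-0.1, -0.4, 0.8]
opening: 1.002
grasp_force: 0.0
```

{"method": "move_arm", "body": {"series": [[-0.5,-0.1,0,0,0,0,-1],[-1,-0.19,0,0,0,0,-1],[-1,-0.19,0,0,0,0,-1],[-1,-0.19,0,0,0,0,-1],[-1,-0.19,0,0,0,0,-1],[-1,-0.19,0,0,0,0,-1],[-1,-0.19,0,0,0,0,-1],[-1,-0.19,0,0,0,0,-1],[-1,-0.19,0,0,0,0,-1],[-1,-0.19,0,0,0,0,-1]]}}

```text
time: 15.75
tcp_pos: [643.5, 19.8, 336.1]
tcp_rot: [[0.242, 0.97, -0.003], [0.97, -0.242, -0.003], [-0.003, -0.002, -1.0]]
ft_force: [0.5, -0.7, 0.0]
opening: 1.002
grasp_force: 0.0
```

{"method": "move_arm", "body": {"series": [[-0.9,0,0.2,0,0,0,-1],[0,0,1,0,0,0,-1],[0,0,1,0,0,0,-1],[0,0,0.6,0,0,0,-1],[0,0,0,0,0,0,-1]]}}

```text
time: 16.17
tcp_pos: [636.6, -1.2, 262.2]
tcp_rot: [[0.243, 0.97, -0.01], [0.97, -0.243, -0.001], [-0.004, -0.01, -1.0]]
ft_force: [-0.3, 0.5, -0.2]
opening: 0.999
grasp_force: 0.0
```

```bash
python3 - <<'E'
from h import *
s=info((27.1,44.4,79))
E
```

```text
t 16.17 grasp pt clamp [ 25.5  41.  208.2] tool axes in clamp [[-1.0, 0.003, 0.004], [0.003, 1.0, -0.01], [-0.004, -0.01, -1.0]] F [-0.3  0.5 -0.2] open 0.999 q [-0.18  0.45  1.37 -0.    1.34  0.07]
to go, tool mm [ -1.1   4.7 129.2]
```

{"method": "move_arm", "body": {"series": [[-0.05,0.14,0.65,0,0,0,-1],[0,0,1,0,0,0,-1],[0,0,1,0,0,0,-1],[0,0,1,0,0,0,-1],[0,0,1,0,0,0,-1],[0,0,0.5,0,0,0,-1],[0,0,0,0,0,0,0],[0,0,0,0,0,0,0.6],[0,0,0,0,0,0,1],[0,0,0,0,0,0,1]], "grip_force": 40}}

```text
time: 17.0
tcp_pos: [643.9, -3.1, 141.1]
tcp_rot: [[0.241, 0.971, 0.003], [0.971, -0.241, -0.004], [-0.003, 0.004, -1.0]]
ft_force: [0.0, 0.9, 1.3]
opening: 0.455
grasp_force: 0.0
```

{"method": "move_arm", "body": {"series": [[0,0,0,0,0,0,1],[0,0,0,0,0,0,1],[0,0,0,0,0,0,1]]}}

```text
time: 17.25
tcp_pos: [639.2, -1.8, 140.2]
tcp_rot: [[0.24, 0.971, -0.008], [0.971, -0.24, -0.002], [-0.003, -0.008, -1.0]]
ft_force: [-15.5, 3.3, 11.2]
opening: 0.198
grasp_force: 39.1
```

```bash
python3 - <<'E'
from h import *
s=info((27.1,44.4,79)); print(s["grasp_force"])
E
```

```text
t 17.25 grasp pt clamp [25.5 43.8 86.2] tool axes in clamp [[-1.0, 0.0, 0.003], [0.0, 1.0, -0.008], [-0.003, -0.008, -1.0]] F [-15.5   3.3  11.2] open 0.198 q [-0.18  0.56  1.5  -0.    1.09  0.07]
to go, tool mm [-1.6  0.7  7.2]
39.08006250858307
```

The handle is held. I'll wind back along the arc, first half, and check.

{"method": "move_arm", "body": {"series": [[-0.13,-0.2,0,0,0,0,1],[-0.135,-0.1,0,0,0,0,1],[-0.234,-0.235,0,0,0,0,1],[-0.194,-0.27,0,0,0,0,1],[-0.148,-0.297,0,0,0,0,1],[-0.099,-0.317,0,0,0,0,1],[0,0,0,0,0,0,1],[0,0,0,0,0,0,1]]}}

```text
time: 17.92
tcp_pos: [605.3, -21.1, 140.4]
tcp_rot: [[0.241, 0.97, 0.007], [0.97, -0.241, -0.009], [-0.008, 0.009, -1.0]]
ft_force: [6.5, -13.3, -5.9]
opening: 0.196
grasp_force: 39.9
```

```bash
python3 - <<'E'
from h import *
s=info((50.7,11.5,84)); print(s["grasp_force"])
E
```

```text
t 17.92 grasp pt clamp [52.6 16.3 86.4] tool axes in clamp [[-1.0, 0.001, 0.008], [0.001, 1.0, 0.009], [-0.008, 0.009, -1.0]] F [  6.5 -13.3  -5.9] open 0.196 q [-0.22  0.5   1.6  -0.01  1.03  0.03]
to go, tool mm [ 1.9 -4.9  2.4]
39.906874895095825
```

{"method": "move_arm", "body": {"series": [[0,-0.35,0,0,0,0,1],[0.04,-0.35,0,0,0,0,1],[0.08,-0.33,0,0,0,0,1],[0.12,-0.32,0,0,0,0,1],[0.16,-0.3,0,0,0,0,1],[0.2,-0.28,0,0,0,0,1],[0.08,-0.1,0,0,0,0,1],[0,0,0,0,0,0,1],[0,0,0,0,0,0,1]]}}

```text
time: 18.67
tcp_pos: [559.4, 10.2, 140.6]
tcp_rot: [[0.241, 0.971, 0.005], [0.971, -0.241, -0.006], [-0.004, 0.006, -1.0]]
ft_force: [3.4, -4.7, -0.4]
opening: 0.194
grasp_force: 41.0
```

```bash
python3 - <<'E'
from h import *
s=info((38.5,-35,84)); print(s["grasp_force"])
E
```

```text
t 18.67 grasp pt clamp [ 33.1 -35.9  86.6] tool axes in clamp [[-1.0, 0.001, 0.004], [0.001, 1.0, 0.006], [-0.004, 0.006, -1.0]] F [ 3.4 -4.7 -0.4] open 0.194 q [-0.18  0.43  1.72 -0.01  0.98  0.07]
to go, tool mm [-5.4  0.9  2.7]
40.99008321762085
```

The wheel is at q ≈ 1.63, so the jaw is about 28 mm open. I'll release, rise and move over the piece.

{"method": "move_arm", "body": {"series": [[0,0,0,0,0,0,0.4],[0,0,0,0,0,0,-0.2],[0,0,0,0,0,0,-1],[0,0,-0.5,0,0,0,-1],[0,0,-1,0,0,0,-1],[0,0,-1,0,0,0,-1],[0,0,-1,0,0,0,-1],[0.5,-1,-1,0,0,0,-1],[0.5,-1,0,0,0,0,-1],[0.32,-1,0,0,0,0,-1]]}}

```text
time: 19.5
tcp_pos: [492.8, 62.8, 253.3]
tcp_rot: [[0.241, 0.971, 0.003], [0.971, -0.241, -0.003], [-0.002, 0.004, -1.0]]
ft_force: [-0.4, 0.8, 0.1]
opening: 1.0
grasp_force: 0.0
```

{"method": "move_arm", "body": {"series": [[0,-1,0,0,0,0,-1],[0,-1,0,0,0,0,-1],[0,0,0,0,0,0,-1],[0,0,0,0,0,0,-1]]}}

```text
time: 19.83
tcp_pos: [443.1, 74.6, 251.8]
tcp_rot: [[0.24, 0.971, -0.0], [0.971, -0.24, -0.003], [-0.003, 0.001, -1.0]]
ft_force: [0.3, 0.5, 1.1]
opening: 1.001
grasp_force: 0.0
```

```bash
python3 - <<'E'
from h import *
s=info((0,-161,84)); im=env.get_image("wrist")[:,:,::-1].copy()
for v in ((-30,-161,96),(30,-161,96),(-32,-195,62),(32,-195,62),(-25,-125,62),(25,-125,62),(0,0,44)): print(v,wproj(s,C(*v)).round(0))
cv2.imwrite("pics/w8.png",im)
E
```

```text
t 19.83 grasp pt clamp [  -1.6 -164.5  197.8] tool axes in clamp [[-1.0, -0.001, 0.003], [-0.001, 1.0, 0.001], [-0.003, 0.001, -1.0]] F [0.3 0.5 1.1] open 1.001 q [-0.08  0.12  1.84 -0.    1.18  0.16]
to go, tool mm [ -1.3   3.4 113.8]
(-30, -161, 96) [330. 195.]
(30, -161, 96) [330. 282.]
(-32, -195, 62) [283. 184.]
(32, -195, 62) [286. 266.]
(-25, -125, 62) [378. 194.]
(25, -125, 62) [376. 258.]
(0, 0, 44) [529. 221.]
```

View pics/w8.png

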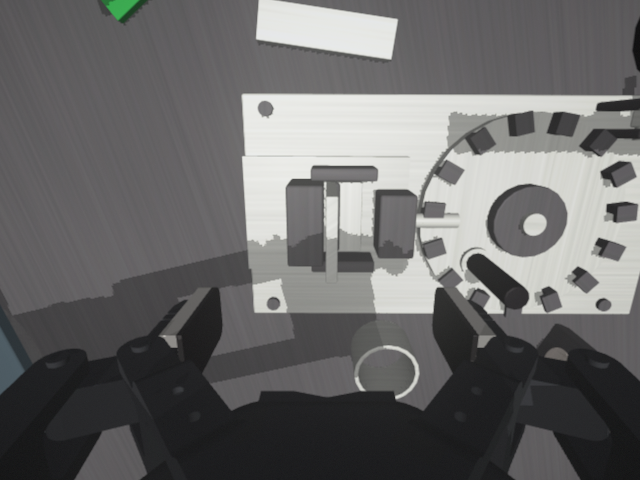

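The piece's web top is at u≈332, v 182–282, and the jaw block at u 376–416 stands clear of the foot (u 340–362). I'll descend and grip the web.

{"method": "move_arm", "body": {"series": [[-0.05,0.17,0.5,0,0,0,-1],[0,0,1,0,0,0,-1],[0,0,1,0,0,0,-1],[0,0,1,0,0,0,-1],[0,0,0.7,0,0,0,-0.6],[0,0,0.3,0,0,0,-0.4],[0,0,0,0,0,0,-0.2],[0,0,0,0,0,0,-0.2]], "grip_force": 60}}

```text
time: 20.55
tcp_pos: [448.7, 71.2, 139.0]
tcp_rot: [[0.241, 0.971, -0.001], [0.971, -0.241, -0.003], [-0.003, 0.0, -1.0]]
ft_force: [-0.4, -0.5, 1.5]
opening: 0.599
grasp_force: 0.0
```

```bash
python3 - <<'E'
from h import *
s=info((0,-160.5,85))
E
```

```text
t 20.55 grasp pt clamp [   0.3 -158.2   85. ] tool axes in clamp [[-1.0, 0.001, 0.003], [0.001, 1.0, 0.0], [-0.003, 0.0, -1.0]] F [-0.4 -0.5  1.5] open 0.599 q [-0.09  0.28  1.97 -0.    0.89  0.16]
to go, tool mm [ 0.3 -2.3 -0. ]
```

{"method": "move_arm", "body": {"series": [[0,-0.07,0,0,0,0,0.2],[0,0,0,0,0,0,0.6],[0,0,0,0,0,0,1],[0,0,0,0,0,0,1],[0,0,0,0,0,0,1],[0,0,0,0,0,0,1],[0,0,0,0,0,0,1]], "grip_force": 60}}

```text
time: 21.13
tcp_pos: [446.3, 71.9, 139.5]
tcp_rot: [[0.24, 0.971, 0.0], [0.971, -0.24, -0.003], [-0.003, 0.001, -1.0]]
ft_force: [-1.7, 0.1, 6.2]
opening: 0.082
grasp_force: 61.2
```

```bash
python3 - <<'E'
from h import *
s=info((0,-161,85)); print(s["grasp_force"])
E
```

```text
t 21.13 grasp pt clamp [   0.2 -160.7   85.5] tool axes in clamp [[-1.0, 0.0, 0.003], [0.0, 1.0, 0.001], [-0.003, 0.001, -1.0]] F [-1.7  0.1  6.2] open 0.082 q [-0.09  0.28  1.98 -0.    0.89  0.16]
to go, tool mm [ 0.2 -0.3  0.5]
61.220186948776245
```

Gripped on 8 mm, centred. I'll lift gently and check the force.

{"method": "move_arm", "body": {"series": [[0,0,-0.2,0,0,0,1],[0,0,-0.4,0,0,0,1],[0,0,-0.4,0,0,0,1],[0,0,-0.5,0,0,0,1],[0,0,-0.5,0,0,0,1],[0,0,-0.5,0,0,0,1],[0,0,0,0,0,0,1]]}}

```text
time: 21.72
tcp_pos: [447.2, 72.0, 203.1]
tcp_rot: [[0.241, 0.971, 0.003], [0.971, -0.241, -0.003], [-0.002, 0.003, -1.0]]
ft_force: [0.8, 0.7, -3.8]
opening: 0.082
grasp_force: 59.8
```

{"method": "move_arm", "body": {"series": [[0,0,-0.6,0,0,0,1],[0,0,-0.8,0,0,0,1],[0,0,-0.6,0,0,0,1],[0,0,0,0,0,0,1],[0,0,0,0,0,0,1]]}}

```text
time: 22.13
tcp_pos: [446.3, 72.2, 250.9]
tcp_rot: [[0.241, 0.971, -0.0], [0.971, -0.241, -0.003], [-0.003, 0.001, -1.0]]
ft_force: [0.2, 0.8, -5.2]
opening: 0.079
grasp_force: 59.8
```

```bash
python3 - <<'E'
from h import *
s=info(); print(s["grasp_force"],"to tray",s["tcp_rot"].T@(np.array([442,-345,s["tcp_pos"][2]])-s["tcp_pos"]))
E
```

```text
t 22.13 grasp pt clamp [   0.  -160.8  196.9] tool axes in clamp [[-1.0, 0.001, 0.003], [0.001, 1.0, 0.001], [-0.003, 0.001, -1.0]] F [ 0.2  0.8 -5.2] open 0.079 q [-0.09  0.13  1.84 -0.    1.18  0.16]
59.75946128368378 to tray [-405.92679152   96.2379287     1.25794711]
```

{"method": "move_arm", "body": {"series": [[-0.5,0.12,0,0,0,0,1],[-0.95,0.225,0,0,0,0,1],[-0.95,0.225,0,0,0,0,1],[-0.95,0.225,0,0,0,0,1],[-0.95,0.225,0,0,0,0,1],[-0.95,0.225,0,0,0,0,1],[-0.95,0.225,0,0,0,0,1],[-0.95,0.225,0,0,0,0,1],[-0.95,0.225,0,0,0,0,1]]}}

```text
time: 22.88
tcp_pos: [443.1, -136.6, 249.8]
tcp_rot: [[0.241, 0.971, -0.004], [0.971, -0.241, -0.001], [-0.002, -0.003, -1.0]]
ft_force: [0.9, 0.3, -3.9]
opening: 0.082
grasp_force: 59.8
```

{"method": "move_arm", "body": {"series": [[-0.95,0.225,0,0,0,0,1],[-0.95,0.225,0,0,0,0,1],[-0.95,0.225,0,0,0,0,1],[-0.95,0.225,0,0,0,0,1],[-0.95,0.225,0,0,0,0,1],[-0.95,0.225,0,0,0,0,1],[-0.95,0.225,0,0,0,0,1],[-0.95,0.225,0,0,0,0,1],[-0.5,0.12,0,0,0,0,1],[0,0,0,0,0,0,1]]}}

```text
time: 23.72
tcp_pos: [441.3, -346.4, 250.4]
tcp_rot: [[0.243, 0.97, -0.002], [0.97, -0.243, -0.002], [-0.003, -0.002, -1.0]]
ft_force: [0.1, -0.0, -4.3]
opening: 0.082
grasp_force: 59.8
```

{"method": "move_arm", "body": {"series": [[0,0,0.5,0,0,0,1],[0,0,1,0,0,0,1],[0,0,1,0,0,0,1],[0,0,1,0,0,0,1],[0,0,0.7,0,0,0,1],[0,0,0.3,0,0,0,1],[0,0,0,0,0,0,1],[0,0,0,0,0,0,1]]}}

```text
time: 24.38
tcp_pos: [442.0, -343.7, 139.9]
tcp_rot: [[0.24, 0.971, -0.001], [0.971, -0.24, -0.002], [-0.002, -0.001, -1.0]]
ft_force: [1.7, -0.8, -2.1]
opening: 0.084
grasp_force: 59.6
```

```bash
python3 - <<'E'
from h import *
s=env.observe(); print(s["tcp_pos"],s["tcp_rot"].round(3).tolist(),s["ft_force"],s["opening"])
im=env.get_image("side")[:,:,::-1].copy(); cv2.imwrite("pics/s9.png",cv2.resize(im[240:480,170:490],None,fx=2.2,fy=2.2))
E
```

```text
[ 441.99099708 -343.70339314  139.88055453] [[0.24, 0.971, -0.001], [0.971, -0.24, -0.002], [-0.002, -0.001, -1.0]] [ 1.67138352 -0.80302205 -2.13232514] 0.08396922405300122
```

View pics/s9.png

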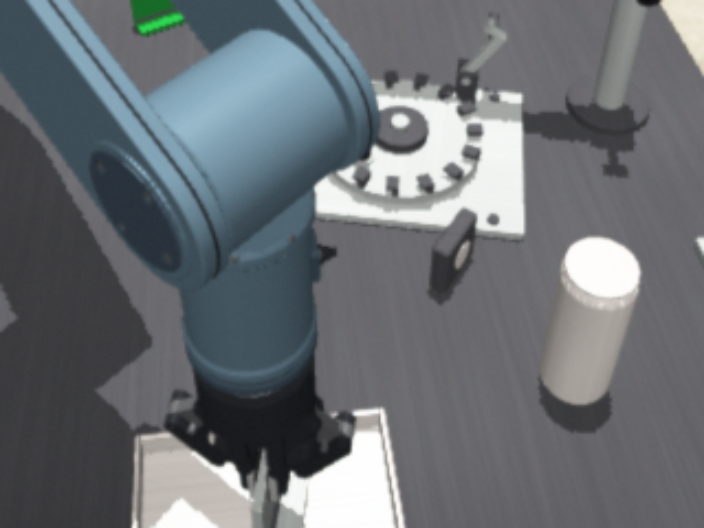

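The piece is hanging over the middle of the tray at crop (262,480), and the pawl is still folded at (490,40). I'll lower gently until it touches.

{"method": "move_arm", "body": {"series": [[0,0,0.3,0,0,0,1],[0,0,0.2,0,0,0,1],[0,0,0,0,0,0,1],[0,0,0,0,0,0,1]]}}

```text
time: 24.77
tcp_pos: [441.8, -344.2, 127.5]
tcp_rot: [[0.241, 0.971, -0.001], [0.971, -0.241, -0.003], [-0.003, -0.0, -1.0]]
ft_force: [0.8, -0.7, -4.4]
opening: 0.082
grasp_force: 59.7
```

{"method": "move_arm", "body": {"series": [[0,0,0.06,0,0,0,1],[0,0,0.04,0,0,0,1],[0,0,0,0,0,0,1],[0,0,0,0,0,0,1]]}}

```text
time: 25.1
tcp_pos: [441.9, -344.4, 125.0]
tcp_rot: [[0.241, 0.971, -0.001], [0.971, -0.241, -0.003], [-0.003, 0.0, -1.0]]
ft_force: [0.0, 0.8, -3.8]
opening: 0.086
grasp_force: 59.7
```

{"method": "move_arm", "body": {"series": [[0,0,0.04,0,0,0,1],[0,0,0,0,0,0,1],[0,0,0,0,0,0,1]]}}

```text
time: 25.35
tcp_pos: [441.9, -344.4, 124.0]
tcp_rot: [[0.241, 0.971, -0.001], [0.971, -0.241, -0.003], [-0.003, -0.0, -1.0]]
ft_force: [-0.2, 0.5, -3.4]
opening: 0.08
grasp_force: 59.7
```

{"method": "move_arm", "body": {"series": [[0,0,0.04,0,0,0,1],[0,0,0,0,0,0,1],[0,0,0,0,0,0,1]]}}

```text
time: 25.6
tcp_pos: [441.9, -344.5, 123.5]
tcp_rot: [[0.241, 0.971, -0.001], [0.971, -0.241, -0.003], [-0.003, 0.0, -1.0]]
ft_force: [-2.1, 1.7, 2.5]
opening: 0.085
grasp_force: 60.6
```

It touches: the force flips from -3.4 to +2.5 N. I'll release and rise straight up.

{"method": "move_arm", "body": {"series": [[0,0,0,0,0,0,0.7],[0,0,0,0,0,0,0.4],[0,0,0,0,0,0,0],[0,0,0,0,0,0,-0.3],[0,0,0,0,0,0,-0.3],[0,0,-0.3,0,0,0,-0.3],[0,0,-0.8,0,0,0,-0.3],[0,0,-1,0,0,0,-0.3],[0,0,-1,0,0,0,-0.3],[0,0,-1,0,0,0,-0.5]]}}

```text
time: 26.43
tcp_pos: [441.9, -344.0, 227.1]
tcp_rot: [[0.241, 0.971, -0.001], [0.971, -0.241, -0.003], [-0.003, -0.0, -1.0]]
ft_force: [0.2, -0.5, 0.4]
opening: 0.741
grasp_force: 0.0
```

{"method": "move_arm", "body": {"series": [[0,0,-1,0,0,0,-1],[0,0,-1,0,0,0,-1],[0,0,-1,0,0,0,-1],[0,0,-0.5,0,0,0,-1],[0,0,0,0,0,0,-1],[0,0,0,0,0,0,-1]]}}

```text
time: 26.93
tcp_pos: [442.1, -343.9, 313.8]
tcp_rot: [[0.241, 0.971, 0.0], [0.971, -0.241, -0.004], [-0.004, 0.002, -1.0]]
ft_force: [-0.2, -0.2, 0.7]
opening: 0.994
grasp_force: 0.0
```

```bash
python3 - <<'E'
from h import *
s=env.observe(); print(s["time"],s["tcp_pos"],s["ft_force"])
w=env.get_image("wrist")[:,:,::-1]; t=env.get_image("side")[:,:,::-1]
cv2.imwrite("pics/f.png",np.hstack([cv2.resize(w[0:440,120:560],(400,400)),cv2.resize(t[220:480,170:430],(400,400))]))
E
```

```text
26.9333 [ 442.11131506 -343.89240994  313.83834263] [-0.15802544 -0.2087131   0.7401706 ]
```

View pics/f.png

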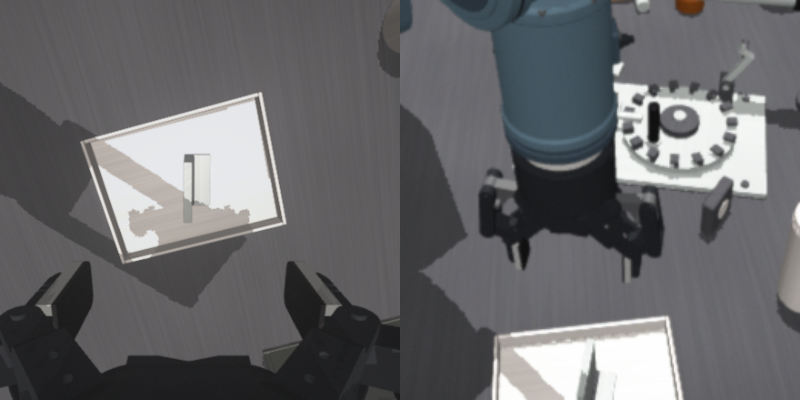

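The piece stands upright on its foot mid-tray: (197,187) in the left crop, (590,375) in the right. The pawl is folded back at (740,65), the wheel is wound back, and the gripper is clear, so I'll hand it in.

```bash
python3 -c "
from bench import env
print(env.close_job())"
```

```text
the job is handed in; nothing more can be done
None
```

The job is handed in at about 27 s: the practice piece stands upright on its foot in the middle of the tray, the clamp is open with the pawl folded back on its stop, and I touched nothing else on the bench.

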